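# Slide the ring tray home and clip its dust cover down

## Robot

A 6-joint arm with a two-finger parallel gripper is mounted at the origin on the work surface. World frame = base frame: x ahead of the robot, y to its left, z up, the work surface at z = 0. Lengths are in m, angles in rad, forces in N, time in s.
With the tool pointing down it reaches from about 0.375 to 0.975 m from the base axis. Payload 3.8 kg.
Tool frame: the origin (TCP) lies midway between the tips of the shut fingers; the grasp point (between the pads) lies 19 mm behind it; z points along the fingers, y is the line along which they close (so a half turn about z gives the same grasp; the last joint's range is limited). The gripper opens to 88 mm and grips with 3 to 60 N. Pads are 18 mm wide; open, the fingers measure 123 mm over their backs; the gripper's body (75 mm by 187 mm) begins 45 mm behind the grasp point.
Start: joints at [1.296, 0.264, 1.604, -0, 1.274, -0.037], TCP at [0.159, 0.656, 0.239] pointing down, gripper open.
Joint ranges: [-2.63, 2.63], [-0.94, 2.18], [0.31, 2.57], [-1.31, 4.45], [0, 2.66], [-2.55, 2.55]. Speed limits (rad/s): [2.57, 2.57, 3.14, 3.14, 3.14, 3.14].

## Interface

Orientations are given as a rotation vector (axis times angle).
In Python, from cell import manip, inverse_kinematics, cams, order gives the robot as it stands. Calls block until the motion is done:
- manip.move_pose(position, orientation): joint-space move of the TCP to a pose.
- manip.move_linear(position, rate=0.15, rot=None): straight line of the TCP; rot=None keeps the orientation; rate is the mean speed in m/s.
- manip.set_joints(angles): joint-space move.
- manip.set_gripper(opening, force=None): finger opening in m; force is the grip in N (None keeps the last); returns when the fingers have stopped.
- manip.dwell(seconds).
- inverse_kinematics(position, orientation): joint angles nearest the present ones, or None.
- manip.state(): the state.
- cams.capture(name): name is "scene" or "top"; returns a dict with "image" (420x560x3 uint8, blue, green, red), "z_map" (420x560 float32, m along the optical axis (not along the pixel's ray), 0 where there is no reading), "intrinsics" (3x3 intrinsics, pixels), "position" and "orientation" of the camera in the world. Camera axes: x right, y down, z forward; pixel columns grow to the right and rows downward; lengths in m; the calibration is good to about 2 mm. A picture is of the moment at which its call begins.
A pose or a line that the arm cannot do raises manip.IKError and nothing moves.
- order.close_job(): hands the job in; it is judged then, once.
The state is a dict: "clock": time; "joint_pos": joint angles; "joint_velocities": joint speeds; "tau": joint torques, N m; "tool_pos": TCP position; "tcp_rot": TCP orientation; "contact_force": force on the tool from outside, world axes, zero at the start; "moment": the same for the moment, N m; "gripper_width": finger opening in m; "grasp_force": force on a finger pad.
Only numpy, scipy, OpenCV 4.12 (cv2) and the standard library are available. Lean on these libraries where they do the work, as an engineer would, in place of code of your own. Each camera call takes 0.05 s, during which the arm holds its last target. There are 200 camera calls.

## Task

Slide the loaded ring tray into its holder through the open end until it is fully home against the back, with all three rings still in it. Then set the clip cover squarely on the holder and press it down until it snaps past the catches and sits flush all round, and keep pressing: the program finishes with the gripper still pushing the cover firmly down (about 10 N or more), not letting go. Leave the other things on the bench where they are.

Things in the scene. Friction and masses are not known exactly. Their poses are not given: they have to be found in the camera images.
- holder: aluminium tray holder fixed to the bench: two side walls and a back wall, no floor, no top. Origin at bench level at its centre; own x runs from its open end (x = -50 mm) to its back (+50 mm), roughly to the robot's left. 100 mm long (x), 96 wide (y), 34 high; side walls 14 mm thick, 68 mm apart inside, rounded at the open end; back wall 8 mm thick, inner face at x = +42 mm
- holder_mouth (a point): centre of the holder's open end, at bench level (x = -50 mm in the holder). The tray goes in here, +x end first, and is home when it touches the back wall: tray origin at x = -3, y = 0 mm in the holder
- holder_seat (a point): centre of the holder at the height of its wall tops, 34 mm above the bench, where the cover's plate comes to rest: cover home = cover origin at x = 0, y = 0, z = +14 mm in the holder, cover x along holder x, either way round
- holder_catch (a point): one of the four spring-loaded ball catches (at x = -22 and +22 mm on both outer side faces of the holder, 25 mm above the bench): polished steel balls of 10 mm that stand 4 mm proud of the wall and give way inwards
- tray: loaded steel ring tray; origin under the centre of its pan, 90 mm (x) by 64 mm (y), 18 mm high, walls and floor 4 mm, open top, about 0.25 kg. From its -x end sticks out an upright grip fin, which stays outside the holder's open end
- tray_fin (a point): centre of the top of the tray's grip fin, 41 mm above the bench, at x = -66, y = 0 mm in the tray. The fin is 24 mm long (x), 10 mm thick (y), 1 to 41 mm high, joined to the pan by a low neck 10 mm wide and 14 mm high
- ring0: plain steel ring lying in the tray, 24 mm outside, 19 mm bore, 6 mm high; origin at the centre of its underside; the tray's load
- ring1: another such ring in the tray
- ring2: another such ring in the tray
- cover: grey plastic clip cover, about 0.12 kg; origin below its centre, at bench level while it lies on the bench. Plate 100 mm (x) by 111 mm (y), 5 mm thick, underside 20 mm and top 25 mm above the origin; a grip bar on top, a skirt under each long side
- cover_grip (a point): centre of the top of the cover's grip bar, 49 mm above the cover's origin; the bar is 50 mm long (x), 14 mm wide (y) and 24 mm high above the plate
- cover_skirt (a point): middle of the round bar that ends one skirt of the cover, at x = 0, y = +52.5, z = +3 mm in the cover; 6 mm bars, 80 mm long, 99 mm clear between them: they pass outside the holder's walls with 1.5 mm play a side, meet the catches at cover origin 28 mm above the bench, need about 10 N to pass, then the force drops and the cover falls home and stands rigidly on the walls
- steel_disc: bystander: round dark steel bench block, 170 mm across, 35 high; origin under its centre
- pliers: bystander: pliers lying flat, about 135 mm long; origin under its centre
- doming_block: bystander: 50 mm steel cube; origin under its centre
- loupe: bystander: black eye loupe, 34 mm across, 28 high; origin under its centre
- jar: bystander: amber glass jar, 56 mm across, 75 high; origin under its centre
- wide_tray: bystander: empty shallow steel tray, 210 x 150 x 18 mm, much larger than the ring tray and without a fin; origin under its centre
- brush: bystander: bench brush, 200 mm long; origin under its centre
There are look-alikes about, which are no part of the job. Leave any orange or yellow look-alike of the cover alone.

How it is judged:
On the way, in this order (a step that is already met when the one before it is completed fails the run):
1. the tray is fully home in the holder with its three rings (x of tray in the frame of holder between -0.0075 and 0.001 m and y of tray in the frame of holder between -0.005 and 0.005 m and height (world z) of tray below 0.006 m and distance between each of ring0, ring1, ring2 and tray below 0.042 m), for 0.2 s.
2. the cover has snapped home, flush on the holder (x of cover in the frame of holder between -0.007 and 0.007 m and y of cover in the frame of holder between -0.004 and 0.004 m and z of cover in the frame of holder below 0.0165 m and angle between cover's own z axis and vertical below 0.05 rad and angle between the x axis of cover and the x axis of holder, either way round below 0.08 rad), for 0.2 s.
At the end, for the whole second after the job is handed in: tray on the bench in the holder within 4.5 mm of the back wall, three rings in it; cover on the holder within 2.5 mm of flush, level within 0.05 rad, centred within 7 mm along and 4 mm across; fingers still on the cover and pressing it on the holder with more than 4 N (all of step 1 and all of step 2 and contact force between cover and holder above 4 N and contact force between the fingers and cover above 3 N); the arm keeps its last pose, push and grip.
It fails at once if the tray is put in from above instead of slid in through the open end (height (world z) of tray above 0.02 m and horizontal distance between tray and holder below 0.07 m).
It fails at once if another thing on the bench is moved by more than 30 mm (distance of any of steel_disc, pliers, doming_block, loupe, jar, wide_tray, brush from where it was at the start of the episode above 0.03 m).
It also fails if it takes over 64 s, if anything falls off the work surface, if the arm or the gripper's body presses on something with over 40 N, if the wrist force passes 120 N, or if a joint passes its speed limit or range.

## Working session

There is one attempt and no reset: what is moved stays moved. The work goes in short steps, each a Python script; the robot and the scene stay as the last script left them, time stands still between calls to the robot, and variables do not carry over. Pictures are saved under pics/ and viewed, at most 10 in all, crops included, and the job is handed in when it is done.

```bash
ls; mkdir -p pics; python3 - <<'E'
from cell import manip,cams
import cv2,numpy as np
for n in("scene","top"):
    c=cams.capture(n); cv2.imwrite(f"pics/{n}0.png",c["image"]); np.savez(f"{n}0.npz",**c)
    print(n,c["intrinsics"].tolist(),c["position"],c["orientation"])
s=manip.state();print(s)
E
```

```text
pics
scene [[530.3445125367518, 0.0, 283.3242033542977], [0.0, 530.3445125367518, 212.41283948084728], [0.0, 0.0, 1.0]] [1.12713311 0.77022256 1.13789635] [-0.84301796 -2.59984949  1.0065257 ]
top [[429.8037614045872, 0.0, 279.245085769419], [0.0, 429.8037614045872, 212.9221056592887], [0.0, 0.0, 1.0]] [ 0.32237822 -0.02943478  1.28919062] [-2.11521798  2.17221942 -0.20093308]
{'clock': 0.1, 'joint_pos': array([ 1.29610938e+00,  2.64675096e-01,  1.60517214e+00,  1.35394315e-06,
        1.27371165e+00, -3.68988772e-02]), 'joint_velocities': array([-0.00054199, -0.00116615, -0.00449323, -0.00044396, -0.00146851,
       -0.00038067]), 'tau': array([ 4.31693497e-04, -5.03616750e+01, -3.58068287e+01,  7.31671415e-02,
        2.34081777e-02, -6.87753095e-05]), 'tool_pos': array([0.15883244, 0.65541433, 0.23754961]), 'tcp_rot': array([-3.72601360e-01, -3.11910860e+00,  3.05053343e-03]), 'contact_force': array([-0.9896202 , -0.26332978, -0.38491282]), 'moment': array([-0.02218801, -0.01635341,  0.04077932]), 'grasp_force': 0.0, 'gripper_width': 0.0881847773825057}
```

View pics/scene0.png

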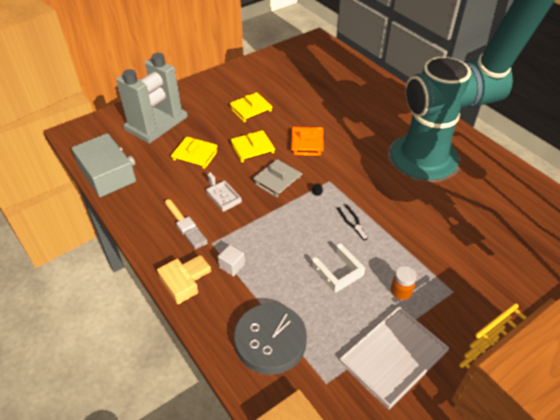

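View pics/top0.png

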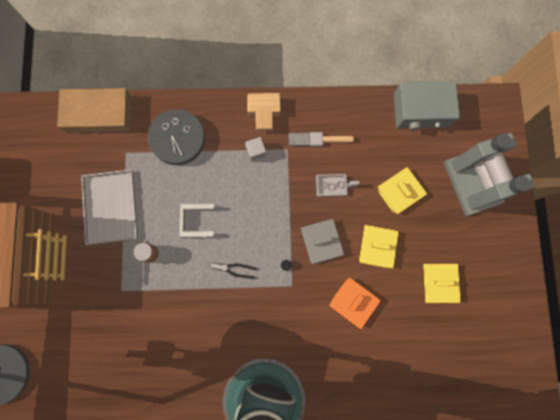

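The top view shows the holder at (197,220) with its open end to the right. The finned tray is at (333,185) with its fin at (355,184).

Cover look-alikes in the top view:
- yellow at (402,190), (379,246) and (441,283)
- orange at (355,303)
- grey at (322,241)

Only the grey one fits the description. The empty steel tray at (110,207) is larger and has no fin. I'll confirm with one crop and measure.

```bash
cat > h.py <<'E'
import numpy as np,cv2
from scipy.spatial.transform import Rotation as R
def cloud(c):
    """world xyz per pixel from the depth map"""
    v,u=np.mgrid[:420,:560]; K=c["intrinsics"]; z=c["z_map"].astype(float)
    p=np.stack([(u-K[0,2])/K[0,0]*z,(v-K[1,2])/K[1,1]*z,z],-1)
    w=p@R.from_rotvec(c["orientation"]).as_matrix().T+c["position"]
    w[z==0]=np.nan
    return w
def rays(c,uv,h):
    """pixels -> points on the plane z=h"""
    uv=np.asarray(uv,float).reshape(-1,2); K=c["intrinsics"]
    d=np.c_[(uv-K[:2,2])/K[[0,1],[0,1]],np.ones(len(uv))]@R.from_rotvec(c["orientation"]).as_matrix().T
    return c["position"]+d*((h-c["position"][2])/d[:,2])[:,None]
def blob(c,near,lo,hi,rad,h,bgr=None):
    """contour of pixels whose height is in lo..hi within rad of near, cast to plane h; minAreaRect in mm"""
    w=cloud(c); m=(w[...,2]>lo)&(w[...,2]<hi)&(np.hypot(w[...,0]-near[0],w[...,1]-near[1])<rad)
    m=m.astype(np.uint8); n,l,s,ce=cv2.connectedComponentsWithStats(m)
    k=1+np.argmax(s[1:,4]); m=(l==k)
    v,u=np.nonzero(m); p=rays(c,np.c_[u,v],h)
    (cx,cy),(a,b),t=cv2.minAreaRect((p[:,:2]*1000).astype(np.float32))
    return dict(n=len(p),c=(round(cx,1),round(cy,1)),size=(round(a,1),round(b,1)),ang=round(t,1),mean=p[:,:2].mean(0).round(4)*1000,z=round(float(np.nanmedian(w[m][:,2])),4)),m
E
python3 - <<'E'
import numpy as np,cv2
from h import *
T=dict(np.load("top0.npz"));S=dict(np.load("scene0.npz"))
w=cloud(T); ws=cloud(S)
P=dict(holder=(182,220),tray=(333,185),cover=(310,245),disc=(175,135),block=(255,148),loupe=(286,265),jar=(143,252),wide=(110,207),brush=(320,139),pl=(235,270),desk=(300,330))
for k,(u,v) in P.items(): print(k,w[v,u].round(3))
for k,(u,v) in dict(holder=(347,280),tray=(224,192),cover=(265,178),mat=(300,250),desk=(350,100)).items(): print('S',k,ws[v,u].round(3))
for n,c in (("T",T),("S",S)):
    hc=w[220,190][:2]; 
    for nm,near,lo,hi,rad,h in (("holder",w[220,197][:2],.026,.045,.085,.034),("cover",w[241,322][:2],.018,.032,.09,.025),("bar",w[241,322][:2],.040,.058,.09,.049),("tray",w[185,335][:2],.012,.025,.08,.018),("fin",w[184,355][:2],.033,.05,.04,.041)):
        try: print(n,nm,blob(c,near,lo,hi,rad,h)[0])
        except Exception as e: print(n,nm,e)
a=cv2.resize(T["image"][160:290,165:365],(800,520),interpolation=cv2.INTER_CUBIC); cv2.imwrite("pics/crop1.png",a)
E
```

```text
holder [0.519 0.228 0.034]
tray [ 0.621 -0.227  0.002]
cover [ 0.436 -0.147  0.026]
disc [0.781 0.252 0.033]
block [0.728 0.009 0.054]
loupe [ 0.379 -0.074  0.033]
jar [0.424 0.328 0.076]
wide [0.569 0.451 0.003]
brush [ 0.762 -0.191  0.025]
pl [0.37  0.077 0.005]
desk [ 0.192 -0.11   0.001]
S holder [0.529 0.234 0.024]
S tray [ 0.607 -0.237  0.002]
S cover [ 0.487 -0.194  0.027]
S mat [0.556 0.073 0.001]
S desk [-0.007 -0.369  0.002]
T holder {'n': 427, 'c': (518.6, 184.4), 'size': (100.0, 101.2), 'ang': 89.8, 'mean': array([518.6, 192.9]), 'z': 0.0347}
T cover {'n': 1149, 'c': (449.0, -182.7), 'size': (111.0, 100.1), 'ang': 14.1, 'mean': array([ 448.5, -182.3]), 'z': 0.026}
T bar {'n': 86, 'c': (448.7, -182.4), 'size': (14.3, 49.8), 'ang': 14.4, 'mean': array([ 448.8, -182.7]), 'z': 0.0502}
T tray {'n': 173, 'c': (618.9, -234.0), 'size': (121.4, 65.5), 'ang': 88.7, 'mean': array([ 618.9, -226. ]), 'z': 0.019}
T fin {'n': 28, 'c': (618.3, -284.4), 'size': (24.2, 9.2), 'ang': 88.6, 'mean': array([ 619.6, -284.1]), 'z': 0.0414}
S holder {'n': 540, 'c': (522.4, 187.6), 'size': (104.4, 101.6), 'ang': 89.2, 'mean': array([522. , 196.4]), 'z': 0.0334}
S cover {'n': 738, 'c': (451.4, -180.2), 'size': (117.2, 101.7), 'ang': 13.9, 'mean': array([ 452. , -177.7]), 'z': 0.025}
S bar {'n': 80, 'c': (451.0, -178.0), 'size': (20.4, 54.3), 'ang': 13.3, 'mean': array([ 450.9, -178.4]), 'z': 0.0473}
S tray {'n': 204, 'c': (620.7, -232.3), 'size': (128.5, 69.4), 'ang': 88.6, 'mean': array([ 621. , -221.1]), 'z': 0.0167}
S fin {'n': 26, 'c': (622.3, -282.3), 'size': (11.8, 25.5), 'ang': 2.0, 'mean': array([ 621.4, -282.3]), 'z': 0.04}
```

View pics/crop1.png

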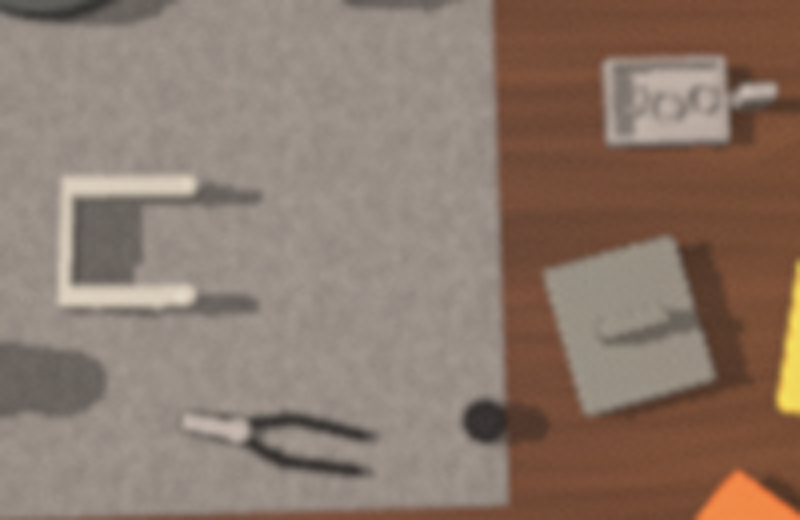

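The crop confirms both. The grey cover is at crop (630,325), and the tray with three rings is at (668,100) with its fin at (755,95). The holder is a U at (130,245), open to the right. Next I'll refine the holder axis and grip the fin.

```bash
cat >> h.py <<'E'
def down(a):
    """tool pointing down, closing line at yaw a (deg)"""
    a=np.radians(a); x=[-np.sin(a),np.cos(a),0];y=[np.cos(a),np.sin(a),0];z=[0,0,-1]
    return R.from_matrix(np.array([x,y,z]).T).as_rotvec()
def walls(c,near,rad,lo,hi,h,L=.035):
    """two long walls/edges about near: centre line x at near y and slope dx/dy (deg), using pixels |y-near|<L"""
    m=blob(c,near,lo,hi,rad,h)[1]; v,u=np.nonzero(m); p=rays(c,np.c_[u,v],h)
    p=p[np.abs(p[:,1]-near[1])<L]; out=[]
    for s in(-1,1):
        q=p[s*(p[:,0]-near[0])>.02]; k=np.polyfit(q[:,1]-near[1],q[:,0],1); out.append((k[1]*1000,np.degrees(np.arctan(k[0]))))
    return np.array(out)
E
python3 - <<'E'
from h import *
from cell import manip,cams,inverse_kinematics as ik
T=dict(np.load("top0.npz"));S=dict(np.load("scene0.npz"))
for c,n in((T,(.5186,.1844)),(S,(.5215,.187))):
    print(walls(c,np.array(n),.085,.030,.045,.034).round(2).tolist())
for base in(0,180):
  for p,a in(([.619,-.284,.1],-1.3),([.519,.11,.01],0),([.449,-.182,.03],14),([.519,.184,.04],0)):
    print(base,p,None if (q:=ik(p,down(a+base))) is None else q.round(2))
E
```

```text
[[478.93, 1.95], [560.07, 0.47]]
[[479.27, 1.35], [561.23, 0.57]]
0 [0.619, -0.284, 0.1] [-0.47  0.38  1.71  0.    1.04 -0.44]
0 [0.519, 0.11, 0.01] [ 0.16  0.25  2.1  -0.    0.79  0.16]
0 [0.449, -0.182, 0.03] [-0.44  0.14  2.18 -0.    0.82 -0.68]
0 [0.519, 0.184, 0.04] [ 0.3   0.24  2.04 -0.    0.86  0.3 ]
180 [0.619, -0.284, 0.1] None
180 [0.519, 0.11, 0.01] None
180 [0.449, -0.182, 0.03] [-0.44  0.14  2.18 -0.    0.82  2.46]
180 [0.519, 0.184, 0.04] None
```

```bash
cat >> h.py <<'E'
def st(manip,t=""):
    s=manip.state(); print(t,round(s["clock"],2),s["tool_pos"].round(4),s["contact_force"].round(1),round(s["gripper_width"],4),round(float(s["grasp_force"]),1))
    return s
E
python3 - <<'E'
from h import *
from cell import manip,cams
manip.set_gripper(.05,60)
manip.move_pose([.6195,-.2845,.15],down(-1.3)); manip.dwell(.1); st(manip)
manip.move_linear([.6195,-.2845,.009],rate=.12); st(manip)
manip.set_gripper(0.0,60); st(manip,"grip")
s=manip.state();p=s["tool_pos"]
manip.move_linear([p[0],p[1],.014],rate=.05); manip.dwell(.2); st(manip,"lift")
for n in("top","scene"):
    c=cams.capture(n); np.savez(f"{n}1.npz",**c); cv2.imwrite(f"pics/{n}1.png",c["image"])
    try:print(n,blob(c,(.619,-.218),.012,.03,.06,.022)[0])
    except Exception as e:print(e)
b=[cv2.resize(dict(np.load(f"{n}1.npz"))["image"][y:y+100,x:x+140],(400,286),interpolation=cv2.INTER_CUBIC) for n,x,y in(("top",280,130),("scene",150,140))]
cv2.imwrite("pics/crop2.png",np.hstack(b))
E
```

```text
4.56 [ 0.6198 -0.2839  0.1501] [ 0.2 -1.1 -0.1] 0.0501 0.0
 5.88 [ 0.6204 -0.2849  0.0102] [-0.2  0.4 -0.3] 0.0498 0.0
grip 6.58 [ 0.6195 -0.2845  0.0091] [-0.5  1.  -0. ] 0.0093 60.0
lift 7.03 [ 0.6192 -0.2844  0.0137] [-0.3 -0.2 -2.7] 0.0095 60.0
top {'n': 194, 'c': (618.5, -213.6), 'size': (77.5, 65.2), 'ang': 88.7, 'mean': array([ 623.4, -202.7]), 'z': 0.0182}
scene {'n': 320, 'c': (621.8, -223.1), 'size': (118.9, 68.5), 'ang': 88.2, 'mean': array([ 622.6, -222.2]), 'z': 0.0191}
```

View pics/crop2.png

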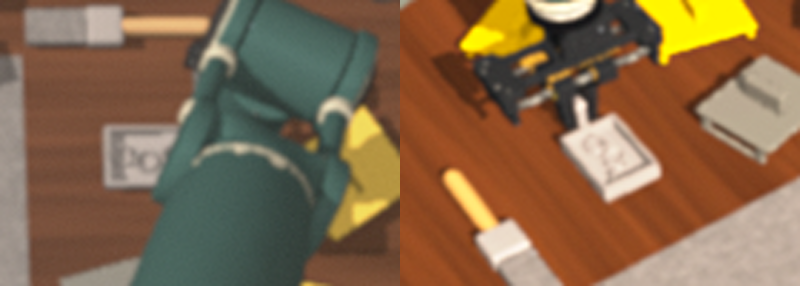

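The tray is gripped by the fin and slightly lifted, with all three rings visible at left-crop (140,155). Now I'll carry it to just in front of the mouth and compare the two centre lines in the same views.

```bash
python3 - <<'E'
from h import *
from cell import manip,cams
a=-1.0
manip.move_linear([.5166,.003,.014],rate=.15,rot=down(a)); manip.dwell(.2); st(manip)
manip.move_linear([.5166,.003,.0088],rate=.05); manip.dwell(.1); st(manip,"down")
for n,e in(("top",(.5195,.1844)),("scene",(.5203,.187))):
    c=cams.capture(n); np.savez(f"{n}2.npz",**c); cv2.imwrite(f"pics/{n}2.png",c["image"])
    print(n,"holder",walls(c,np.array(e),.085,.030,.045,.034).round(2).tolist())
    w=cloud(c)
    for y0,y1 in((.04,.06),(.06,.08),(.08,.1)):
        m=(w[...,2]>.012)&(w[...,2]<.024)&(w[...,1]>y0)&(w[...,1]<y1)&(abs(w[...,0]-.518)<.05)
        v,u=np.nonzero(m);p=rays(c,np.c_[u,v],.018)*1000
        l=p[p[:,0]<505];r=p[p[:,0]>535]
        print(y0,len(l),len(r),l[:,0].mean().round(2),r[:,0].mean().round(2),p[:,0].min().round(1),p[:,0].max().round(1))
b=[cv2.resize(dict(np.load(f"{n}2.npz"))["image"][y:y+100,x:x+140],(400,286),interpolation=cv2.INTER_CUBIC) for n,x,y in(("top",160,170),("scene",240,200))]
cv2.imwrite("pics/crop3.png",np.hstack(b))
E
```

```text
9.51 [0.5167 0.0027 0.014 ] [-0.   0.  -2.9] 0.0096 60.0
down 9.86 [0.5173 0.0029 0.009 ] [ 0.8 -0.1 -0.3] 0.0097 60.0
top holder [[478.77, 2.01], [560.14, 0.89]]
0.04 0 0 nan nan 514.0 522.8
0.06 1 0 490.4 nan 490.4 508.1<stdin>:14: RuntimeWarning: Mean of empty slice.
  ret = ret.dtype.type(ret / rcount)
Traceback (most recent call last):
ValueError: zero-size array to reduction operation minimum which has no identity
```

```bash
python3 - 2>&1 <<'E'
from h import *
from cell import manip,cams
c=cams.capture("scene"); np.savez("scene2.npz",**c)
e=(.5203,.187)
print("holder",walls(c,np.array(e),.085,.030,.045,.034).round(2).tolist())
w=cloud(c)
for y0,y1 in((.03,.05),(.05,.07),(.07,.09),(.09,.12)):
    m=(w[...,2]>.012)&(w[...,2]<.024)&(w[...,1]>y0)&(w[...,1]<y1)&(abs(w[...,0]-.518)<.05)
    v,u=np.nonzero(m);p=rays(c,np.c_[u,v],.018)*1000
    if len(p)==0: print("none");continue
    l=p[p[:,0]<505];r=p[p[:,0]>535]
    print(y0,len(l),len(r),l[:,0].mean().round(2),r[:,0].mean().round(2),p[:,0].min().round(1),p[:,0].max().round(1),p[:,1].max().round(1))
T=dict(np.load("top2.npz"))["image"]
b=[cv2.resize(i[y:y+100,x:x+140],(400,286),interpolation=cv2.INTER_CUBIC) for i,x,y in((T,160,170),(c["image"],240,200))]
cv2.imwrite("pics/crop3.png",np.hstack(b))
E
```

```text
holder [[479.37, 0.97], [561.32, 1.47]]
0.03 13 16 487.81 548.4 485.3 552.2 52.1
0.05 15 13 488.6 548.82 485.4 552.0 70.8
0.07 14 13 490.32 549.94 487.7 553.7 90.8
0.09 25 32 493.58 546.52 487.8 555.2 118.5
```

View pics/crop3.png

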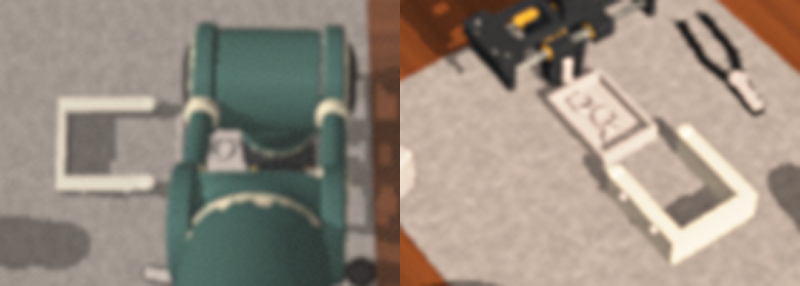

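The scene crop at right shows the tray at (605,115), lined up with the open end and with its rings in. I'll slide it in now with force monitoring.

```bash
python3 - <<'E'
from h import *
from cell import manip,cams
a=-1.1; t=np.tan(np.radians(1.1)); off=0.0; y=.003
while y<.135:
    y+=.012 if y<.09 else .004
    manip.move_linear([.5161+off+(y-.003)*t,y,.0088],rate=.06,rot=down(a)); s=st(manip)
    f=s["contact_force"]
    if f[1]<-12: break
    if abs(f[0])>5: off+=np.clip(f[0]*1e-4,-.001,.001)
print("off",off)
E
```

```text
10.31 [0.5164 0.016  0.009 ] [0.4 1.6 2.6] 0.0093 60.0
 10.66 [0.5167 0.0279 0.009 ] [-0.2  2.7  2.8] 0.0097 60.0
 11.01 [0.5171 0.0396 0.009 ] [0.4 1.3 3.7] 0.0095 60.0
 11.36 [0.5173 0.0512 0.009 ] [ 0.2 -0.2  5. ] 0.0098 60.0
 11.71 [0.5175 0.0631 0.009 ] [0.3 0.2 5.4] 0.0097 60.0
 12.06 [0.5177 0.0751 0.009 ] [-0.6  0.1  5.8] 0.0093 60.0
 12.41 [0.5179 0.0871 0.009 ] [ 0.8 -0.8  5.7] 0.0095 60.0
 12.76 [0.5182 0.0991 0.009 ] [ 1.  -0.8  4.8] 0.0094 60.0
 13.01 [0.5182 0.1027 0.009 ] [ 0.8 -1.3  4.4] 0.0096 60.0
 13.26 [0.5183 0.1065 0.009 ] [-0.2 -3.1  6.1] 0.0094 60.0
 13.51 [0.5184 0.1105 0.009 ] [-0.4 -2.6  6.1] 0.0096 60.0
 13.76 [0.5184 0.1145 0.009 ] [-0.4 -1.9  5.4] 0.0095 60.0
 14.01 [0.5182 0.1169 0.009 ] [ -0.2 -10.    8.8] 0.0097 60.0
 14.26 [0.5181 0.117  0.009 ] [ -0.9 -26.7  11.3] 0.01 60.0
off 0.0
```

Contact at the back wall shows at TCP y = 0.117 with side forces near 0. I'll release, lift and check, then go to the cover.

```bash
python3 - <<'E'
from h import *
from cell import manip,cams
p=[.5182,.1172]
manip.move_linear([*p,.009],rate=.05)
manip.set_gripper(.04); manip.move_linear([*p,.12],rate=.15)
# head to the cover
manip.move_pose([.4495,-.182,.13],down(14.2)); manip.dwell(.1); st(manip)
for n in("top","scene"):
    c=cams.capture(n); np.savez(f"{n}3.npz",**c); w=cloud(c)
    for nm,near,lo,hi,rad,h in(("holder",(.5195,.185),.03,.045,.085,.034),("fin",(.518,.117),.035,.05,.03,.041),("traypan",(.52,.183),.013,.024,.07,.018)):
        try: print(n,nm,blob(c,near,lo,hi,rad,h)[0])
        except Exception as e: print(n,nm,"none")
    print("holder",walls(c,np.array((.5197,.185)),.085,.030,.045,.034).round(2).tolist())
b=[cv2.resize(dict(np.load(f"{n}3.npz"))["image"][y:y+100,x:x+140],(400,286),interpolation=cv2.INTER_CUBIC) for n,x,y in(("top",140,170),("scene",260,200))]
cv2.imwrite("pics/crop4.png",np.hstack(b))
E
```

```text
17.31 [ 0.4498 -0.1811  0.1297] [-0.1 -0.6 -0.3] 0.0398 0.0
top holder {'n': 402, 'c': (518.1, 184.4), 'size': (100.0, 102.2), 'ang': 89.8, 'mean': array([518.7, 193. ]), 'z': 0.0352}
top fin {'n': 24, 'c': (517.9, 114.5), 'size': (20.6, 5.9), 'ang': 88.6, 'mean': array([517.9, 114.5]), 'z': 0.0415}
top traypan {'n': 194, 'c': (524.8, 178.1), 'size': (72.4, 100.9), 'ang': 0.5, 'mean': array([528. , 180.7]), 'z': 0.0187}
holder [[479.02, 1.79], [560.31, 0.47]]
scene holder {'n': 457, 'c': (522.4, 186.6), 'size': (102.4, 101.6), 'ang': 89.2, 'mean': array([521. , 194.7]), 'z': 0.0338}
scene fin {'n': 39, 'c': (520.4, 117.5), 'size': (12.8, 27.9), 'ang': 0.1, 'mean': array([519.7, 117.6]), 'z': 0.0405}
scene traypan {'n': 178, 'c': (497.2, 161.7), 'size': (51.8, 109.9), 'ang': 33.0, 'mean': array([498.9, 163. ]), 'z': 0.0175}
holder [[479.06, 1.5], [561.39, 1.93]]
```

View pics/crop4.png

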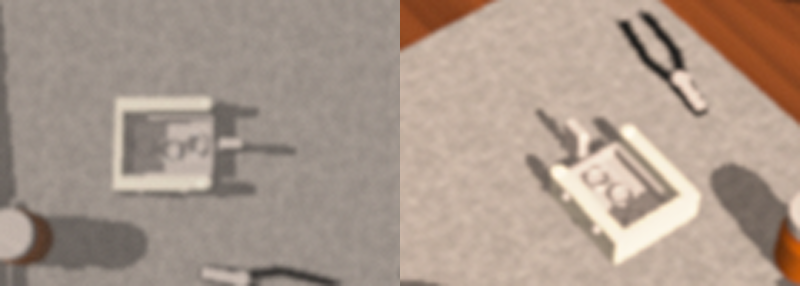

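The tray is home: in the left crop it fills the U at (165,145), the fin is outside at (230,143), and rings are visible. Fin to holder centre measures 69.9 mm (69 nominal). Now I'll grip the cover.

```bash
python3 - <<'E'
from h import *
from cell import manip,cams
manip.move_linear([.4495,-.1805,.13],rate=.1,rot=down(14.1))
manip.move_linear([.4495,-.1805,.0275],rate=.1); st(manip)
manip.set_gripper(0.0,50); st(manip,"grip")
manip.move_linear([.4495,-.1805,.12],rate=.1); st(manip,"lift")
manip.move_linear([.5195,.186,.12],rate=.15,rot=down(-1.1)); manip.dwell(.3)
manip.move_linear([.5195,.186,.075],rate=.08); manip.dwell(.2); s=st(manip,"over")
for n in("top","scene"):
    c=cams.capture(n); np.savez(f"{n}4.npz",**c); zb=s["tool_pos"][2]-.027
    try: print(n,blob(c,(.52,.186),zb+.017,zb+.031,.085,zb+.025)[0])
    except Exception as e: print(n,e)
b=[cv2.resize(dict(np.load(f"{n}4.npz"))["image"][y:y+100,x:x+140],(400,286),interpolation=cv2.INTER_CUBIC) for n,x,y in(("top",140,170),("scene",260,190))]
cv2.imwrite("pics/crop5.png",np.hstack(b))
E
```

```text
18.83 [ 0.4501 -0.1808  0.0281] [ 0.4  0.4 -0.3] 0.0398 0.0
grip 19.34 [ 0.4497 -0.1806  0.0278] [-0.4  0.2  2.4] 0.0138 50.0
lift 20.42 [ 0.4489 -0.1802  0.1192] [-0.9  0.1 -1.7] 0.0136 50.0
over 24.26 [0.5202 0.1862 0.0757] [ 0.3 -0.1 -1.3] 0.0136 50.0
top {'n': 418, 'c': (520.0, 153.4), 'size': (37.1, 110.5), 'ang': 89.9, 'mean': array([520.9, 149.2]), 'z': 0.0739}
scene {'n': 773, 'c': (522.1, 187.2), 'size': (99.5, 113.6), 'ang': 88.6, 'mean': array([526.2, 207.2]), 'z': 0.0728}
```

View pics/crop5.png

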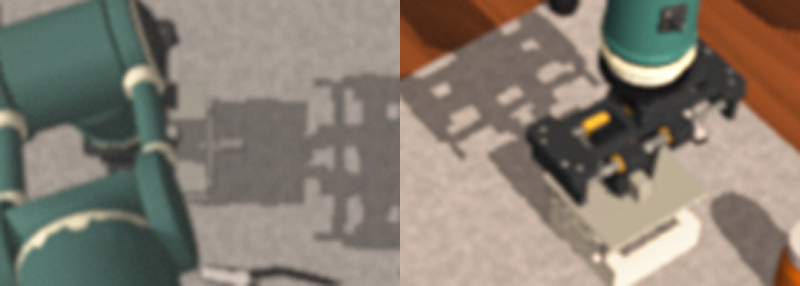

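The cover is held level over the holder (right crop (630,210)), and its centre matches the holder's in both views. I'll lower it with force monitoring.

```bash
python3 - <<'E'
from h import *
from cell import manip
x,y,z=.5195,.186,.075
while z>.057:
    z-=.003
    manip.move_linear([x,y,z],rate=.03); s=st(manip)
    f=s["contact_force"]
    if f[2]>8: print("stop");break
    if abs(f[0])>2: x+=np.clip(f[0]*1e-4,-.0006,.0006)
print(x,s["moment"].round(2))
E
```

```text
24.61 [0.5192 0.1859 0.0718] [-0.3  0.6 -0.5] 0.0136 50.0
 24.86 [0.5192 0.1859 0.0686] [ 0.3 -0.1 -0.7] 0.0137 50.0
 25.11 [0.5192 0.1859 0.0657] [-0.3 -0.2 -0.3] 0.0131 50.0
 25.36 [0.5193 0.1859 0.0627] [ 0.5  0.3 -1.4] 0.0139 50.0
 25.61 [0.5192 0.1859 0.0597] [ 0.5 -0.6 -0.6] 0.0137 50.0
 25.86 [0.5193 0.1859 0.0567] [ 0.3 -0.9 -1.6] 0.0141 50.0
0.5195 [-0.07  0.06 -0.03]
```

```bash
python3 - <<'E'
from h import *
from cell import manip
z=.0567
while z>.02:
    z-=.0015
    manip.move_linear([.5195,.186,z],rate=.03); s=st(manip,f"{z:.4f}")
    if s["contact_force"][2]>22 and s["tool_pos"][2]<.046: break
    if s["contact_force"][2]>45: print("high");break
E
```

```text
0.0552 26.11 [0.5197 0.1861 0.0554] [ 0.3 -0.5  0.1] 0.0137 50.0
0.0537 26.36 [0.5201 0.1862 0.0549] [-1.2  0.2  7.9] 0.0136 50.0
0.0522 26.61 [0.5204 0.1865 0.0541] [-3.1 -0.1 10.6] 0.0138 50.1
0.0507 26.86 [0.5205 0.1866 0.0528] [-3.   1.1 11.4] 0.0133 50.2
0.0492 27.11 [0.5198 0.1866 0.0501] [-1.8  1.9  1.6] 0.014 50.0
0.0477 27.36 [0.5191 0.1859 0.0461] [  3.5   1.9 -11.2] 0.014 50.0
0.0462 27.61 [0.519  0.1854 0.0448] [  5.8   0.3 -13.1] 0.0137 50.1
0.0447 27.86 [0.5194 0.1857 0.0446] [ 3.4 -0.4 -7. ] 0.0137 50.0
0.0432 28.11 [0.5197 0.1862 0.0438] [ 0.3  0.1 -0.3] 0.0135 50.0
0.0417 28.36 [0.5195 0.1861 0.0419] [-0.   0.5 -0.8] 0.0139 50.0
0.0402 28.61 [0.5195 0.1861 0.0418] [-3.5 -1.1 10.5] 0.0138 50.0
0.0387 28.86 [0.5195 0.1861 0.0418] [-10.5  -2.5  20.4] 0.0136 50.0
0.0372 29.11 [0.5196 0.1861 0.0418] [-14.2  -4.4  30.2] 0.0134 50.0
```

The force peaked, dropped at the snap, then rose rigidly at TCP z = 0.0418 (0.0415 expected). One check before handing in.

```bash
python3 - <<'E'
from h import *
from cell import manip,cams
manip.dwell(.5); st(manip)
c=cams.capture("scene"); r,m=blob(c,(.5195,.186),.031,.046,.085,.039); print(r)
p=cloud(c)[m]; p=p[np.hypot(*(p[:,:2]-[.5195,.186]).T)<.07]
k=np.linalg.lstsq(np.c_[p[:,:2]-[.5195,.186],np.ones(len(p))],p[:,2],rcond=None)[0]; print("tilt,z",k.round(4))
cv2.imwrite("pics/crop6.png",cv2.resize(c["image"][190:310,260:420],(640,480),interpolation=cv2.INTER_CUBIC))
E
```

```text
29.61 [0.5196 0.1861 0.0418] [-13.7  -4.6  31.1] 0.0139 50.0
{'n': 761, 'c': (520.8, 188.9), 'size': (102.5, 113.1), 'ang': 86.9, 'mean': array([525.3, 208.6]), 'z': 0.0388}
tilt,z [ 0.0013 -0.0211  0.0392]
```

View pics/crop6.png

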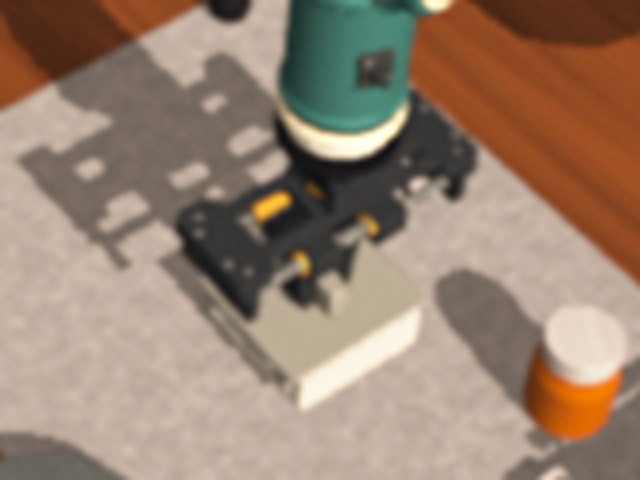

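The cover sits flush on the holder at (330,320): plate at 39 mm, level, with 31 N of steady push. Handing in.

```bash
python3 -c "
from cell import order; print(order.close_job())"
```

```text
the job is handed in; nothing more can be done
None
```

The job is handed in, with no verdict shown: the tray is home against the back wall, rings last seen in it before the cover went on, and the cover is snapped flush with the gripper still pressing at about 31 N.

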